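# Put the glue scraper away in the slanted tool block

## Robot

A 6-joint arm with a two-finger parallel gripper is mounted at the origin on the work surface. World frame = base frame: x ahead of the robot, y to its left, z up, the work surface at z = 0. Lengths are in m, angles in degrees, forces in N, time in s.
With the tool pointing down it reaches from about 0.325 to 0.925 m from the base axis. Payload 3.1 kg.
Tool frame: the origin (TCP) lies on the centre line of the jaws, within the pads' length; the fingertips stand 8 mm ahead of it and the grasp point (between the pads) lies 11 mm behind it (manip.tip_extent is the z of the fingertips in the tool frame, in m); z points along the fingers, y is the line along which they close (so a half turn about z gives the same grasp; the last joint's range is limited). The gripper opens to 85 mm and grips with 20 to 120 N. Pads are 22 mm wide; open, the fingers measure 114 mm over their backs; the gripper's body (76 mm by 85 mm) begins 54 mm behind the grasp point. The pads swing forward as they close: fully open they stand 13 mm farther back than shut.
Start: joints at [-79.71, 12.427, 92.441, -0, 75.132, -6.429], TCP at [0.18, -0.599, 0.239] pointing down, gripper open.
Joint ranges: [-157.48, 157.48], [-44.54, 120.13], [17.64, 146.25], [-64.5, 244.5], [7.68, 150.69], [-147.95, 147.95]. Speed limits (degrees/s): [159.86, 159.86, 180, 180, 180, 180].

## Interface

Orientations are given as a 3x3 rotation matrix whose columns are the frame's x, y, z axes.
In Python, from cell import read_state, viewer, manip gives the robot as it stands.
- The arm moves only by the tool servo_tool, never from a script. Its argument "moves" is a list of rows, each an object of numbers: "jaw": the closure, from 0 (fully open) to 1 (shut); "x", "y", "z": the shift along the tool's x, y, z as a fraction of full scale; "turn": the turn about the tool's z as a fraction of full scale. A call has 1 to 8 rows; each row is the pose to reach, as a shift and turn from the pose commanded when the call began, along the tool's axes at that moment, turning the shorter way round; what a row does not reach only later rows make up. Full scale, the value 1, is 300 mm for a shift and 2 pi rad for a turn. A row lasts 1/8 s, in which the tool goes at most 62.5 mm and 10.7 degrees, less where a joint would pass 70% of its speed; a pose out of reach is approached as far as the arm can. A call with a number of a shift or a turn outside -1 to 1 is refused whole. A call with a gripper value outside its range is refused whole. The fingers move at their own pace and stop on an object; "grip_force" is the grip in N (left out, the last holds). Time passes only in rows, so rows that repeat a pose let the fingers close. It gives the time, the measured TCP pose, the force, the opening and the grip force at its end, in the units of the state.
- read_state(): the state, without advancing time (a new reading comes with each control period).
- viewer.read_camera(name): name is "scene" or "top" or "wrist"; returns the picture (384x512x3 uint8, red, green, blue); there is no depth.
- viewer.get_calibration(name): a dict with "fov_y" (degrees; the focal length in pixels is half the picture's height over the tangent of half this angle, whatever the lens; pixels are square), "cx", "cy" (the principal point, pixels), "k1" (the pictures are not rectified: a ray, as slopes to the right and down, at radius r is drawn at 1 + k1 r^2 times it, then the intrinsics apply), "R" (3x3) and "t" (3): a world point X has camera coordinates R X + t; the wrist camera has in their place "hand_eye" (4x4, takes a point from camera to tool coordinates, whose origin is the TCP and whose axes are the flange's). Camera axes: x right, y down, z forward; pixel columns grow to the right and rows downward; lengths in m; the calibration is good to about 2 mm. A picture is of the moment at which its call begins: read the wrist's pose just before it. get_calibration takes no time and is no camera call.
- manip.sign_off(): hands the job in; it is judged then, once.
The state is a dict: "t": time; "joint_positions": joint angles; "qvel": joint speeds; "joint_torque": joint torques, N m; "position": TCP position; "ee_rot": TCP orientation; "ft_force": force on the tool from outside, world axes, zero at the start; "ft_torque": the same for the moment, N m; "gripper_width": finger opening in m; "grasp_force": force on a finger pad.
Only numpy, scipy, OpenCV 4.12 (cv2) and the standard library are available. Lean on these libraries where they do the work, as an engineer would, in place of code of your own. Each camera call takes 0.05 s, during which the arm holds its last target. There are 200 camera calls.

## Task

Put the loose flat glue scraper away in the slanted wooden tool block: slide it blade first, fully home up to its shoulder, into the one free slot that is clear all the way down, and let go of it. Two of the three free slots are jammed deep inside with scraps of wood, which only shows when the blade stops short, so feel for the clear one. Leave the palette knife in its slot, and do not knock over or push about the pine cones, cans and glue jar.

Things in the scene. Friction and masses are not known exactly. Their poses are not given: they have to be found in the camera images.
- scraper: The loose scraper: flat steel blade and straight dark wooden handle on one axis, 183 mm long, 130 g. Origin on that axis at the shoulder where blade meets handle; x runs along the handle to its butt. Handle x = 0 to 115 mm, 26 mm wide (y), 22 mm thick (z); its square end at x = 0 is the shoulder. It lies flat on the table, z up, blade roughly towards the robot. Same both ways up.
- scraper_tip (a point): Middle of the blade's front edge, 68 mm from the shoulder at x = -68 mm (axes as the scraper's). The blade is 36 mm wide (y), 4 mm thick (z), its last 10 mm only 2.4 mm thick, and lies in the middle of the handle's thickness.
- scraper_grip (a point): A good place to grip, in the middle of the handle, 48 mm from the shoulder; close across the 26 mm width (the scraper's y).
- block: Fixed plywood tool block, 268 mm wide (its y), about 120 mm high, on a base board; its slots open on its +x side, away from the robot, and upward. Origin under the base board, 100 mm straight below point mouths. Four equal slots side by side: each 42 mm wide, 8 mm high, 70 mm deep, with sloping lips that stand 6.5 mm out of the mouth plane and widen there to 13 mm in height.
- mouths (a point): Middle of the row of slot mouths. Its x axis points straight out of the slots (away from the robot, 30 degrees above level), y along the row, z normal to the slots' flat sides. Slot middles at y = -93, -31, +31, +93 mm, z = 0. The scraper is home when its shoulder meets the lips: its axes along these, its origin at x = +6.5 mm, its tip at x = -61.5 mm. It may not slide home by itself: push it.
- palette_knife: Palette knife fully in one of the four slots, to be left there; its y in the frame of point mouths tells which. Blade like the scraper's, round handle 21 mm thick ending 72 mm from the shoulder. Origin at the shoulder, x axis out of the slot. Of the other three slots two hold fixed scraps that stop a blade tip between x = -26 and -36 mm of point mouths, one is clear; which is which changes.
- cone_a: Pine cone standing on the table, about 42 mm across, 85 mm high; origin under its base. Bystander.
- cone_b: Pine cone standing on the table, about 38 mm across, 75 mm high; origin under its base. Bystander.
- cone_c: Pine cone standing on the table, about 44 mm across, 90 mm high; origin under its base. Bystander.
- glue_jar: Glue jar, 60 mm across, 65 mm high; origin under its base. Bystander.
- spray_can: Spray can, 66 mm across, 170 mm high; origin under its base. Bystander.
- spray_can2: Smaller spray can, 56 mm across, 150 mm high; origin under its base. Bystander.

How it is judged:
By the outcome, as a careful person would: the job done as asked, in the order asked, and still so for the second after the job is handed in, with the robot touching nothing.
It also fails if it takes over 72 s, if anything falls off the work surface, if the arm or the gripper's body presses on something with over 40 N, if the wrist force passes 120 N, or if a joint passes its speed limit or range.

## Working session

There is one attempt and no reset: what is moved stays moved. The work goes in short steps, Python scripts to look and compute and a tool call to move; the robot and the scene stay as the last step left them, time stands still between calls to the robot, and variables do not carry over. Pictures are saved under pics/ and viewed, at most 10 in all, crops included, and the job is handed in when it is done.

Besides the shell and the picture viewer there is one more tool, called after "Emit:" as name([rows], argument=value, ...), one row to a line, values as JSON. servo_tool: Moves the arm, as the interface text tells. Shift numbers are shares of 300 mm and turn numbers shares of 2 pi rad, none past 1 either way. Its arguments: {"type":"object","properties":{"moves":{"type":"array"},"grip_force":{"type":"number"}},"required":["moves"]}

```bash
ls; mkdir -p pics; cat > h.py <<'E'
import numpy as np, cv2
from cell import read_state, viewer, manip
def cal(n):
    c=viewer.get_calibration(n); f=192/np.tan(np.radians(c['fov_y'])/2)
    if 'R' in c: R,t=np.array(c['R']),np.array(c['t'])
    else:
        s=read_state(); H=np.array(c['hand_eye']); Rt=np.array(s['ee_rot']); p=np.array(s['position'])
        Rc=Rt@H[:3,:3]; tc=Rt@H[:3,3]+p; R=Rc.T; t=-R@tc
    return c,f,R,t
def proj(n,X,C=None):
    c,f,R,t=C or cal(n); q=np.atleast_2d(X)@R.T+t; s=q[:,:2]/q[:,2:]; r2=(s**2).sum(1,keepdims=True)
    s=s*(1+c['k1']*r2); return s*f+[c['cx'],c['cy']]
def ray(n,uv,C=None):
    c,f,R,t=C or cal(n); d=(np.atleast_2d(uv).astype(float)-[c['cx'],c['cy']])/f; s=d.copy()
    for _ in range(30): s=d/(1+c['k1']*(s**2).sum(1,keepdims=True))
    v=np.c_[s,np.ones(len(s))]@R; return -R.T@t, v/np.linalg.norm(v,axis=1,keepdims=True)
def onz(n,uv,z,C=None):
    o,v=ray(n,uv,C); return o+v*((z-o[2])/v[:,2:])
def tri(n1,uv1,n2,uv2):
    o1,v1=ray(n1,uv1);o2,v2=ray(n2,uv2);out=[]
    for a,b in zip(v1,v2):
        k=np.linalg.lstsq(np.c_[a,-b],o2-o1,rcond=None)[0]; p,q=o1+k[0]*a,o2+k[1]*b
        out.append([*(p+q)/2,np.linalg.norm(p-q)])
    return np.array(out)
E
python3 - <<'E'
from h import *
for n in('top','scene'):
    im=viewer.read_camera(n); cv2.imwrite(f'pics/{n}.png',cv2.resize(im[:,:,::-1],(800,600),interpolation=cv2.INTER_CUBIC))
    c,f,R,t=cal(n); print(n,(-R.T@t).round(3),R.round(2).tolist(),f)
print(manip.tip_extent, viewer.get_calibration('wrist'))
E
```

```text
pics
top [ 0.464 -0.079  1.031] [[-0.01, -1.0, 0.0], [-1.0, 0.01, -0.09], [0.09, -0.0, -1.0]] 346.38942423422577
scene [ 1.378 -0.086  0.934] [[-0.0, 1.0, 0.01], [0.72, 0.01, -0.69], [-0.69, 0.01, -0.72]] 396.7326658985007
0.008 {'fov_y': 60.794366790634605, 'cx': 252.83763237440257, 'cy': 191.60041541359885, 'k1': -0.08294005720687052, 'hand_eye': array([[ 8.11828886e-04, -9.47903995e-01, -3.18555110e-01,
         8.27371584e-02],
       [ 9.99998076e-01,  1.33833875e-03, -1.43394130e-03,
         9.79269916e-04],
       [ 1.78557333e-03, -3.18553333e-01,  9.47903258e-01,
        -1.34216800e-01],
       [ 0.00000000e+00,  0.00000000e+00,  0.00000000e+00,
         1.00000000e+00]])}
```

View pics/top.png

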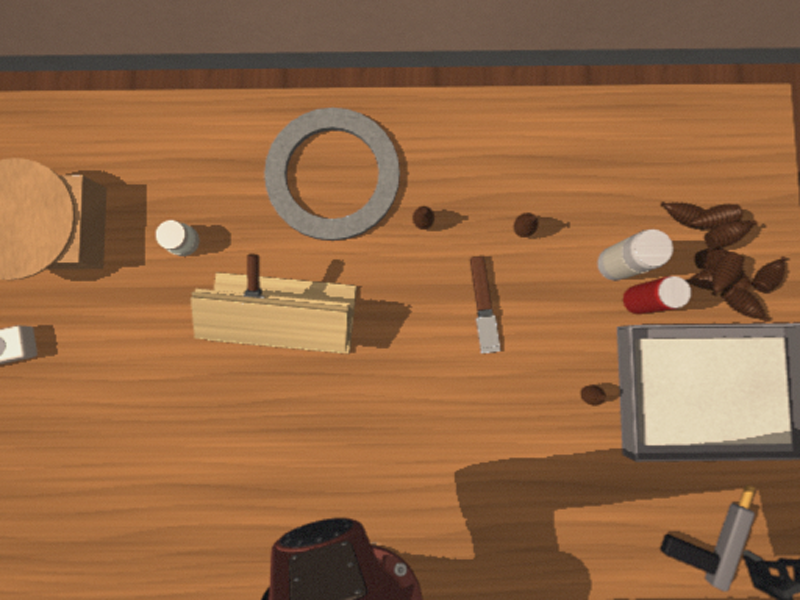

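View pics/scene.png

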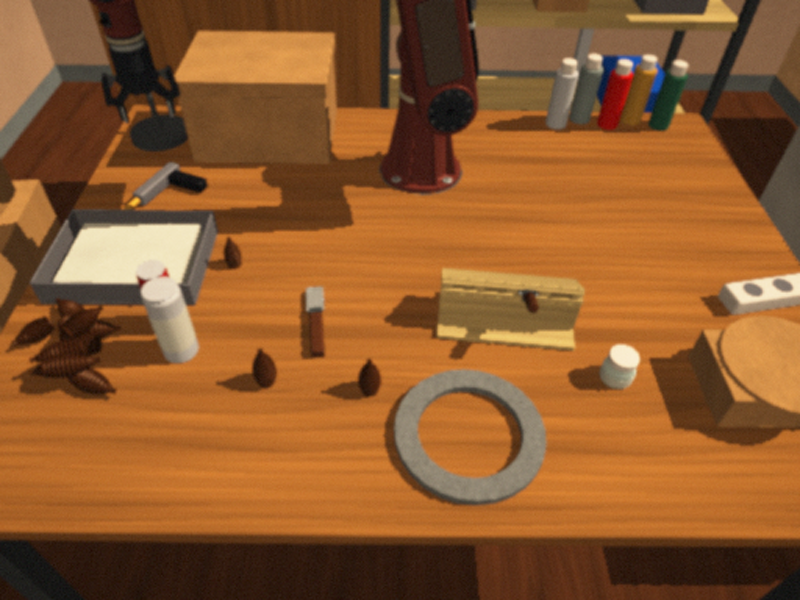

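The top picture shows the scraper (butt 481,257, shoulder 485,312, tip 490,352), the block at 190–360 × 275–352, and the knife handle at 253,275. The jar is at 175,240, and two cones at 424,217 and 526,225. In the scene picture the block front's bottom edge runs from 437,340 to 575,347. I'll turn these into positions.

```bash
python3 - <<'E'
from h import *
k=.64
t=np.array([[481,257],[485,312],[490,352]])*k
print('scraper',onz('top',t,.015).round(4).tolist())
print('scr scene',onz('scene',np.array([[318,354],[316,311],[315,290]])*k,.015).round(4).tolist())
print('cones',onz('top',np.array([[424,217],[526,225]])*k,.06).round(3).tolist())
print('cones scene base',onz('scene',np.array([[370,393],[264,386],[233,267]])*k,.0).round(3).tolist())
# block top ridge ends (top view / scene), base front edge
print('base edge top',onz('top',np.array([[217,274],[360,286]])*k,.012).round(3).tolist())
print('base edge scene',onz('scene',np.array([[437,340],[574,347]])*k,.012).round(3).tolist())
print('block back top edge',onz('top',np.array([[192,293],[355,307]])*k,.12).round(3).tolist())
print('back top scene',onz('scene',np.array([[443,270],[581,281]])*k,.12).round(3).tolist())
print('knife tri',tri('top',np.array([[253,256],[253,293]])*k,'scene',np.array([[533,309],[527,294]])*k).round(4).tolist())
s=read_state(); print(np.round(s['ee_rot'],3).tolist(),s['position'],s['gripper_width'],s['t'])
E
```

```text
scraper [[0.634, -0.225, 0.015], [0.5294, -0.2302, 0.015], [0.4544, -0.2378, 0.015]]
scr scene [[0.6384, -0.213, 0.015], [0.5275, -0.2264, 0.015], [0.4679, -0.2337, 0.015]]
cones [[0.701, -0.116, 0.06], [0.685, -0.302, 0.06]]
cones scene base [[0.716, -0.113, 0.0], [0.703, -0.308, 0.0], [0.385, -0.422, -0.0]]
base edge top [[0.607, 0.276, 0.012], [0.581, 0.005, 0.012]]
base edge scene [[0.598, 0.015, 0.012], [0.612, 0.279, 0.012]]
block back top edge [[0.56, 0.28, 0.12], [0.533, 0.005, 0.12]]
back top scene [[0.514, 0.023, 0.12], [0.539, 0.283, 0.12]]
knife tri [[0.6207, 0.1768, 0.1275, 0.0016], [0.5602, 0.1807, 0.1045, 0.0016]]
[[0.958, 0.288, -0.0], [0.288, -0.958, 0.002], [0.0, -0.002, -1.0]] [ 0.17969156 -0.59786663  0.23807881] 0.08562358668248458 0.1
```

Emit:
servo_tool([
  {"x": 0.81,"y": -0.4},
  {"x": 0.81,"y": -0.4},
  {"x": 0.81,"y": -0.4},
  {"x": 0.81,"y": -0.4},
  {"x": 0.81,"y": -0.4},
])

```text
invalid input at $.moves[0]: expected keys jaw, x, y, z, turn
```

Emit:
servo_tool([
  {"x": 0.81,"y": -0.4,"turn": 0.032},
  {"x": 0.81,"y": -0.4,"turn": 0.032},
  {"x": 0.81,"y": -0.4,"turn": 0.032},
  {"x": 0.81,"y": -0.4,"turn": 0.032},
  {"x": 0.81,"y": -0.4,"turn": 0.032},
  {"x": 0.81,"y": -0.4,"turn": 0.032},
  {"x": 0.81,"y": -0.4,"turn": 0.032},
])

```text
invalid input at $.moves[0]: expected keys jaw, x, y, z, turn
```

```bash
cat >> h.py <<'E'
def shot(n,name):
    C=cal(n); im=viewer.read_camera(n); cv2.imwrite(f'pics/{name}.png',cv2.resize(im[:,:,::-1],(800,600),interpolation=cv2.INTER_CUBIC)); np.save(f'pics/{name}.npy',np.array(C,dtype=object),allow_pickle=True)
def ld(name): return tuple(np.load(f'pics/{name}.npy',allow_pickle=True))
E
python3 -c "
from h import *
s=read_state();print(s['position'],np.round(s['ee_rot'],3).tolist(),s['ft_force'],s['joint_positions']);shot('wrist','w1')"
```

```text
[ 0.17969156 -0.59786663  0.23807881] [[0.958, 0.288, -0.0], [0.288, -0.958, 0.002], [0.0, -0.002, -1.0]] [-0.21497795 -0.22035674  0.23849892] [-7.97096430e+01  1.24730827e+01  9.25207093e+01  7.35287675e-05
  7.51301197e+01 -6.42949013e+00]
```

View pics/w1.png

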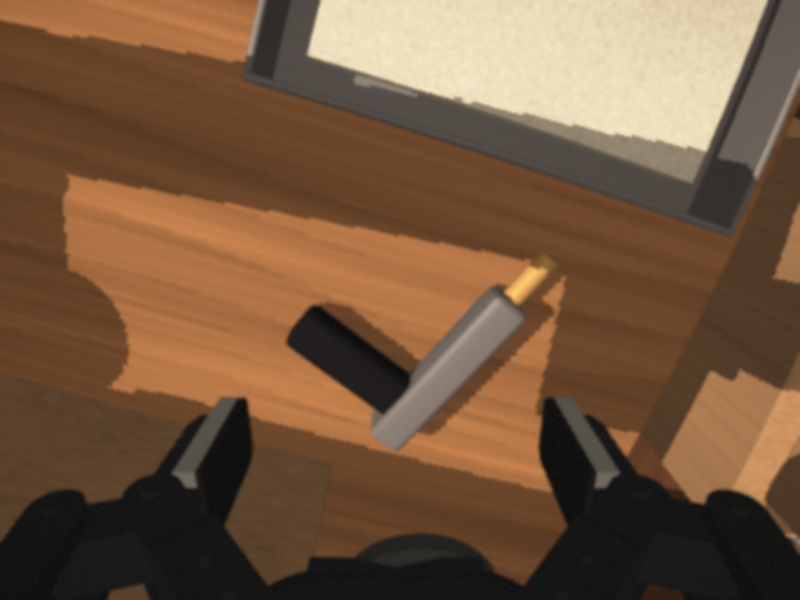

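The moves were refused because every row needs all five keys, so this picture only shows the start area (fingertips near 235,410 and 555,410, glue gun between them). I'll send them again with every key.

Emit:
servo_tool([
  {"jaw": 0,"x": 0.81,"y": -0.4,"z": 0,"turn": 0},
  {"jaw": 0,"x": 0.81,"y": -0.4,"z": 0,"turn": 0},
  {"jaw": 0,"x": 0.81,"y": -0.4,"z": 0,"turn": 0},
  {"jaw": 0,"x": 0.81,"y": -0.4,"z": 0,"turn": 0},
  {"jaw": 0,"x": 0.81,"y": -0.4,"z": 0,"turn": 0},
])

```text
t: 0.78
position: [0.3799, -0.411, 0.2389]
ee_rot: [[0.957, 0.291, -0.0], [0.291, -0.957, 0.001], [0.0, -0.001, -1.0]]
ft_force: [-0.0, -0.4, -0.3]
gripper_width: 0.0854
grasp_force: 0.0
```

Emit:
servo_tool([
  {"jaw": 0,"x": 0.75,"y": -0.4,"z": 0,"turn": 0.032},
  {"jaw": 0,"x": 0.75,"y": -0.4,"z": 0,"turn": 0.032},
  {"jaw": 0,"x": 0.75,"y": -0.4,"z": 0,"turn": 0.032},
  {"jaw": 0,"x": 0.75,"y": -0.4,"z": 0,"turn": 0.032},
  {"jaw": 0,"x": 0.75,"y": -0.4,"z": 0,"turn": 0.032},
  {"jaw": 0,"x": 0.75,"y": -0.4,"z": 0,"turn": 0.032},
  {"jaw": 0,"x": 0.75,"y": -0.4,"z": 0,"turn": 0.032},
])

```text
t: 1.65
position: [0.5579, -0.2355, 0.239]
ee_rot: [[0.996, 0.089, -0.001], [0.089, -0.996, -0.0], [-0.001, 0.0, -1.0]]
ft_force: [0.1, -0.8, -0.6]
gripper_width: 0.0857
grasp_force: 0.0
```

```bash
python3 -c "
from h import *
s=read_state();print(s['position'],np.round(s['ee_rot'],3).tolist(),s['joint_positions']);shot('wrist','w2')"
```

```text
[ 0.55794103 -0.23554735  0.23901521] [[0.996, 0.089, -0.001], [0.089, -0.996, -0.0], [-0.001, 0.0, -1.0]] [-2.95016035e+01  1.01397853e+01  9.51492745e+01 -5.00403686e-02
  7.47480226e+01  5.54179170e+01]
```

View pics/w2.png

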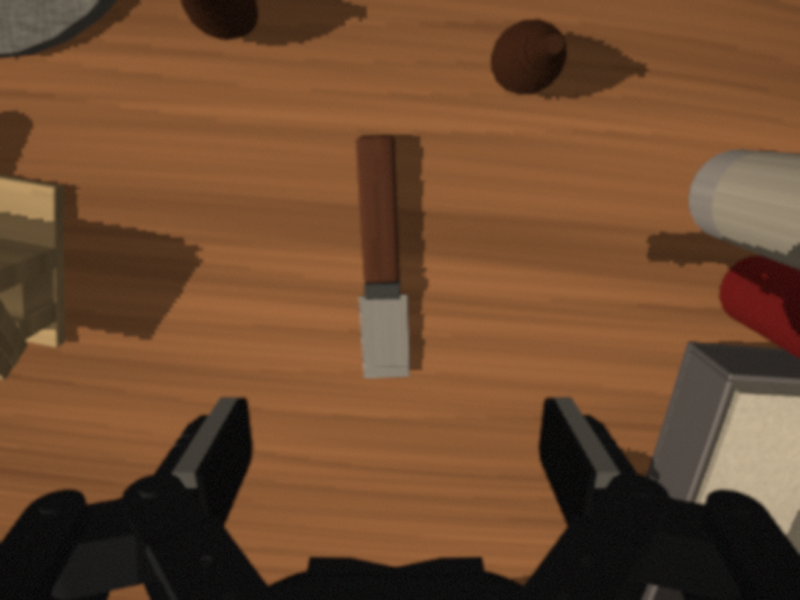

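The scraper lies between the fingers: butt at (376,136), shoulder about (382,290), tip (387,376). The cones at (220,15) and (528,55) are well clear.

```bash
python3 - <<'E'
from h import *
C=ld('w2'); k=.64
a=onz('w',np.array([[374,137],[381,284],[387,376]])*k,.022,C); b=onz('w',np.array([[385,295],[387,376]])*k,.012,C)
print(a.round(4).tolist(),b.round(4).tolist(), np.linalg.norm(a[0]-a[1]))
tip=b[1];but=a[0]; u=(but-tip)[:2]; print('len',np.linalg.norm(u),'yaw',np.degrees(np.arctan2(u[1],u[0])))
u/=np.linalg.norm(u)
for g in(48,75): 
    p=(tip[:2]+but[:2])/2+u*(g-23.5)/1000; s=read_state(); R=np.array(s['ee_rot']); d=np.r_[p,.022]-s['position']; print(g,p,(R.T@d/.3).round(3))
E
```

```text
[[0.634, -0.2151, 0.022], [0.5333, -0.228, 0.022], [0.4605, -0.2385, 0.022]] [[0.522, -0.2316, 0.012], [0.4553, -0.2387, 0.012]] 0.10149162752139465
len 0.1802156037076353 yaw 7.537957029075848
48 [ 0.56894418 -0.22369039] [ 0.041 -0.037  0.724]
75 [ 0.59571085 -0.22014845] [ 0.131 -0.041  0.724]
```

Emit:
servo_tool([
  {"jaw": 0,"x": 0.045,"y": -0.038,"z": 0.15,"turn": -0.0067},
  {"jaw": 0,"x": 0.045,"y": -0.038,"z": 0.3,"turn": -0.0067},
  {"jaw": 0,"x": 0.045,"y": -0.038,"z": 0.45,"turn": -0.0067},
  {"jaw": 0,"x": 0.045,"y": -0.038,"z": 0.6,"turn": -0.0067},
  {"jaw": 0,"x": 0.045,"y": -0.038,"z": 0.7,"turn": -0.0067},
  {"jaw": 0,"x": 0.045,"y": -0.038,"z": 0.745,"turn": -0.0067},
  {"jaw": 0,"x": 0.045,"y": -0.038,"z": 0.755,"turn": -0.0067},
  {"jaw": 0,"x": 0.045,"y": -0.038,"z": 0.755,"turn": -0.0067},
])

```text
t: 2.7
position: [0.5723, -0.2225, 0.0142]
ee_rot: [[0.991, 0.132, 0.002], [0.132, -0.991, -0.001], [0.002, 0.001, -1.0]]
ft_force: [-0.0, 0.4, 0.2]
gripper_width: 0.0857
grasp_force: 0.0
```

Emit:
servo_tool([
  {"jaw": 1,"x": 0,"y": 0,"z": 0,"turn": 0},
  {"jaw": 1,"x": 0,"y": 0,"z": 0,"turn": 0},
  {"jaw": 1,"x": 0,"y": 0,"z": 0,"turn": 0},
  {"jaw": 1,"x": 0,"y": 0,"z": 0,"turn": 0},
  {"jaw": 1,"x": 0,"y": 0,"z": 0,"turn": 0},
  {"jaw": 1,"x": 0,"y": 0,"z": 0,"turn": 0},
  {"jaw": 1,"x": 0,"y": 0,"z": 0,"turn": 0},
  {"jaw": 1,"x": 0,"y": 0,"z": 0,"turn": 0},
], grip_force=40)

```text
t: 3.7
position: [0.572, -0.2218, 0.0135]
ee_rot: [[0.991, 0.132, 0.001], [0.132, -0.991, -0.001], [0.001, 0.001, -1.0]]
ft_force: [0.3, -0.1, 5.3]
gripper_width: 0.0249
grasp_force: 40.8
```

Emit:
servo_tool([
  {"jaw": 1,"x": 0,"y": 0,"z": -0.1,"turn": 0},
  {"jaw": 1,"x": 0,"y": 0,"z": -0.25,"turn": 0},
  {"jaw": 1,"x": 0,"y": 0,"z": -0.4,"turn": 0},
  {"jaw": 1,"x": 0,"y": 0,"z": -0.55,"turn": 0},
  {"jaw": 1,"x": 0,"y": 0,"z": -0.7,"turn": 0},
  {"jaw": 1,"x": 0,"y": 0,"z": -0.85,"turn": 0},
  {"jaw": 1,"x": 0,"y": 0,"z": -0.93,"turn": 0},
  {"jaw": 1,"x": 0,"y": 0,"z": -0.95,"turn": 0},
])

```text
t: 4.7
position: [0.5717, -0.2217, 0.2987]
ee_rot: [[0.991, 0.132, 0.001], [0.132, -0.991, -0.001], [0.001, 0.001, -1.0]]
ft_force: [0.6, -0.3, -2.6]
gripper_width: 0.0249
grasp_force: 40.0
```

Emit:
servo_tool([
  {"jaw": 1,"x": 0.03,"y": -0.1,"z": 0,"turn": 0.006},
  {"jaw": 1,"x": 0.09,"y": -0.25,"z": 0,"turn": 0.015},
  {"jaw": 1,"x": 0.15,"y": -0.4,"z": 0,"turn": 0.024},
  {"jaw": 1,"x": 0.2,"y": -0.55,"z": 0,"turn": 0.03},
  {"jaw": 1,"x": 0.24,"y": -0.66,"z": 0,"turn": 0.034},
  {"jaw": 1,"x": 0.26,"y": -0.7,"z": 0,"turn": 0.035},
  {"jaw": 1,"x": 0.26,"y": -0.7,"z": 0,"turn": 0.035},
  {"jaw": 1,"x": 0.26,"y": -0.7,"z": 0,"turn": 0.035},
])

```text
t: 5.7
position: [0.6205, -0.0044, 0.2969]
ee_rot: [[0.996, -0.088, -0.002], [-0.088, -0.996, -0.001], [-0.002, 0.001, -1.0]]
ft_force: [0.2, 0.3, -1.3]
gripper_width: 0.0252
grasp_force: 40.0
```

```bash
python3 -c "
from h import *
s=read_state();print(s['position'],s['joint_positions']);shot('wrist','w3');shot('scene','s3')"
```

```text
[ 0.62048343 -0.00438495  0.29694095] [-6.85798862e+00  9.63810588e+00  8.94843723e+01 -5.13324429e-02
  8.09622021e+01  8.82005604e+01]
```

View pics/w3.png

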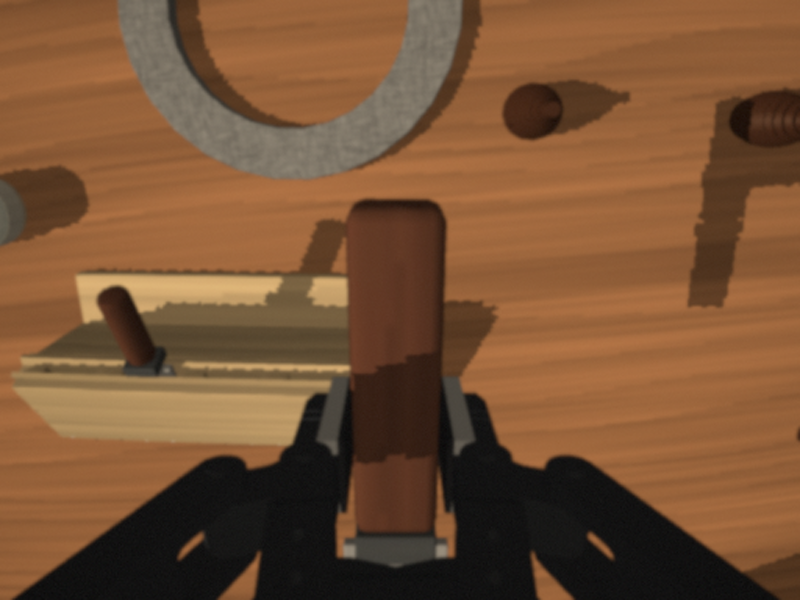

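The scraper is held level and centred (butt 397,203, shoulder about 397,535). The block's row runs almost level across this picture (base front edge 78,272 to 348,277, knife shoulder 143,368). I'll crop the scene camera for the right-hand end.

```bash
python3 - <<'E'
from h import *
C=ld('w3'); k=.64
for nm,uv,z in(('base edge',[[78,272],[345,276.5]],.012),('rear top edge?',[[14,380],[340,382]],.12),('ridge',[[22,357],[345,366]],.115),('knife shoulder',[[143,366]],.112)):
    a=onz('w',np.array(uv)*k,z,C); print(nm,a.round(4).tolist(), np.degrees(np.arctan2(a[0,0]-a[-1,0],a[0,1]-a[-1,1])) if len(a)>1 else '')
im=cv2.imread('pics/s3.png'); im=viewer.read_camera('scene')[:,:,::-1]
cv2.imwrite('pics/s3c.png',cv2.resize(im[150:250,230:390],(800,500),interpolation=cv2.INTER_CUBIC))
E
```

```text
base edge [[0.6117, 0.2762, 0.012], [0.5863, 0.0412, 0.012]] 6.158259286941747
rear top edge? [[0.5613, 0.2758, 0.12], [0.5425, 0.0398, 0.12]] 4.5513012638958195
ridge [[0.5767, 0.2673, 0.115], [0.5519, 0.0357, 0.115]] 6.109050981801582
knife shoulder [[0.5618, 0.1791, 0.112]]
```

View pics/s3c.png

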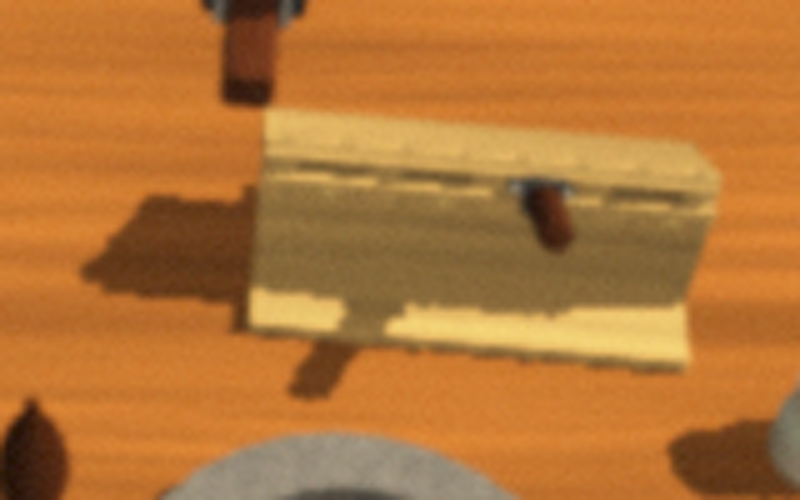

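The crop shows the slots at about (325,171), (437,187), the knife's slot at (542,187), and (655,197). That puts the knife at y = +31, so -93, -31 and +93 are free. I'll fit the block's pose and the scraper's pitch.

```bash
cat > fit.py <<'E'
from h import *
from scipy.optimize import least_squares
C=ld('w3'); S=ld('s3')
def fr(p):
    a=np.radians(p[2]); Y=np.array([-np.sin(a),np.cos(a),0]); h=np.array([np.cos(a),np.sin(a),0]); X=h*np.cos(np.pi/6)+[0,0,.5]
    return np.array([p[0],p[1],.1]),np.c_[X,Y,np.cross(X,Y)]
uvs=np.array([[325,171],[437,187],[542,187],[655,198]])/5+[230,150]
def res(p,full=False):
    o,R=fr(p); P=np.array([[.004,y,0] for y in(-.093,-.031,.031,.093)])@R.T+o
    K=(R@[.0065,.031,0]+o)[None]
    a=proj('s',P,S)-uvs; b=proj('w',K,C)-np.array([143,366])*.64
    return np.r_[a.ravel(),b.ravel(),(p[2]+6)*2]
if __name__=='__main__':
    r=least_squares(res,[.555,.15,-6]); print(r.x,r.fun.round(1))
    # scraper pitch from wrist: handle butt & shoulder top face width/rows
    s=read_state();Rt=np.array(s['ee_rot']);p=np.array(s['position'])
    print('butt row vs pitch')
    for th in(0,10,20,30):
        t=np.radians(th); u=np.array([np.cos(t),0,-np.sin(t)]); n=np.array([-np.sin(t),0,-np.cos(t)])
        g=np.array([-.002,0,.002]); q=[g+u*.067+n*.011,g+u*.067-n*.011,g-u*.048+n*.011]
        print(th,(proj('w',np.array(q)@Rt.T+p,C)/.64).round(0).tolist())
E
python3 fit.py
```

```text
[ 0.54960339  0.15394094 -5.91584643] [ 1.4  0.  -0.  -1.4  0.   0.4 -1.4 -0.  -0.  -0.4  0.2]
butt row vs pitch
0 [[393.0, 205.0], [394.0, 194.0], [393.0, 567.0]]
10 [[393.0, 226.0], [394.0, 196.0], [393.0, 550.0]]
20 [[393.0, 259.0], [393.0, 207.0], [393.0, 531.0]]
30 [[393.0, 305.0], [393.0, 229.0], [394.0, 510.0]]
```

Emit:
servo_tool([
  {"jaw": 1,"x": -0.1,"y": -0.06,"z": 0,"turn": 0.0025},
  {"jaw": 1,"x": -0.25,"y": -0.15,"z": 0,"turn": 0.0025},
  {"jaw": 1,"x": -0.38,"y": -0.22,"z": 0.05,"turn": 0.0025},
  {"jaw": 1,"x": -0.425,"y": -0.245,"z": 0.17,"turn": 0.0025},
  {"jaw": 1,"x": -0.425,"y": -0.245,"z": 0.3,"turn": 0.0025},
  {"jaw": 1,"x": -0.425,"y": -0.245,"z": 0.42,"turn": 0.0025},
  {"jaw": 1,"x": -0.425,"y": -0.245,"z": 0.48,"turn": 0.0025},
  {"jaw": 1,"x": -0.425,"y": -0.245,"z": 0.48,"turn": 0.0025},
])

```text
t: 6.85
position: [0.4994, 0.0808, 0.1527]
ee_rot: [[0.995, -0.103, -0.003], [-0.103, -0.995, -0.0], [-0.003, 0.0, -1.0]]
ft_force: [-0.6, -0.4, -1.7]
gripper_width: 0.025
grasp_force: 39.9
```

Emit:
servo_tool([
  {"jaw": 1,"x": 0,"y": 0,"z": 0.01,"turn": 0},
  {"jaw": 1,"x": 0,"y": 0,"z": 0.025,"turn": 0},
  {"jaw": 1,"x": 0,"y": 0,"z": 0.04,"turn": 0},
  {"jaw": 1,"x": 0,"y": 0,"z": 0.055,"turn": 0},
  {"jaw": 1,"x": 0,"y": 0,"z": 0.07,"turn": 0},
  {"jaw": 1,"x": 0,"y": 0,"z": 0.08,"turn": 0},
], grip_force=20)

```text
t: 7.6
position: [0.5001, 0.0813, 0.1293]
ee_rot: [[0.995, -0.103, -0.001], [-0.103, -0.995, -0.0], [-0.001, 0.0, -1.0]]
ft_force: [-0.3, 0.4, -1.6]
gripper_width: 0.0247
grasp_force: 39.9
```

Emit:
servo_tool([
  {"jaw": 1,"x": 0,"y": 0,"z": 0.015,"turn": 0},
  {"jaw": 1,"x": 0,"y": 0,"z": 0.03,"turn": 0},
  {"jaw": 1,"x": 0,"y": 0,"z": 0.03,"turn": 0},
], grip_force=20)

```text
t: 7.98
position: [0.4995, 0.0814, 0.1226]
ee_rot: [[0.995, -0.102, -0.003], [-0.102, -0.995, -0.0], [-0.003, 0.0, -1.0]]
ft_force: [-8.4, -0.4, 11.1]
gripper_width: 0.0249
grasp_force: 43.0
```

```bash
python3 - <<'E'
from h import *
s=read_state(); print(s['position'],s['ft_force'],s['ft_torque'],s['grasp_force']); shot('wrist','w4')
im=cv2.imread('pics/w4.png')
cv2.imwrite('pics/w4c.png',im[150:600,150:650])
E
```

```text
[0.49949775 0.08141752 0.12264069] [-8.42780495 -0.41766517 11.1244447 ] [-0.06183613  1.07291342 -0.04517803] 43.00487458705902
```

View pics/w4c.png

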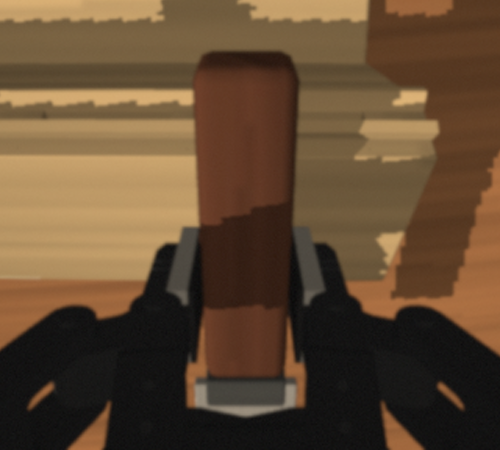

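The handle (butt now about row 205–225) rests on the block's crest with 11 N, but the grip still reads 43 N. I'll press further and watch the force.

Emit:
servo_tool([
  {"jaw": 1,"x": 0,"y": 0,"z": 0.007,"turn": 0},
  {"jaw": 1,"x": 0,"y": 0,"z": 0.013,"turn": 0},
  {"jaw": 1,"x": 0,"y": 0,"z": 0.013,"turn": 0},
], grip_force=20)

```text
t: 8.4
position: [0.499, 0.0815, 0.1191]
ee_rot: [[0.995, -0.102, -0.004], [-0.102, -0.995, -0.0], [-0.004, 0.0, -1.0]]
ft_force: [-10.4, -0.2, 15.2]
gripper_width: 0.0252
grasp_force: 44.8
```

Emit:
servo_tool([
  {"jaw": 1,"x": -0.005,"y": 0,"z": 0.008,"turn": 0},
  {"jaw": 1,"x": -0.01,"y": 0,"z": 0.016,"turn": 0},
  {"jaw": 1,"x": -0.015,"y": 0,"z": 0.025,"turn": 0},
  {"jaw": 1,"x": -0.015,"y": 0,"z": 0.025,"turn": 0},
], grip_force=20)

```text
t: 8.9
position: [0.4976, 0.0816, 0.1125]
ee_rot: [[0.995, -0.102, 0.004], [-0.102, -0.995, -0.001], [0.004, 0.0, -1.0]]
ft_force: [-4.9, -1.3, 12.1]
gripper_width: 0.0253
grasp_force: 46.8
```

```bash
python3 - <<'E'
from h import *
s=read_state(); print(s['position'],s['ft_force'],s['ft_torque']); shot('wrist','w5')
im=cv2.imread('pics/w5.png')
cv2.imwrite('pics/w5c.png',im[150:600,150:650])
E
```

```text
[0.49763292 0.08160812 0.11247186] [-4.94872539 -1.25633878 12.13856828] [-0.19503789  0.35053299 -0.02494263]
```

View pics/w5c.png

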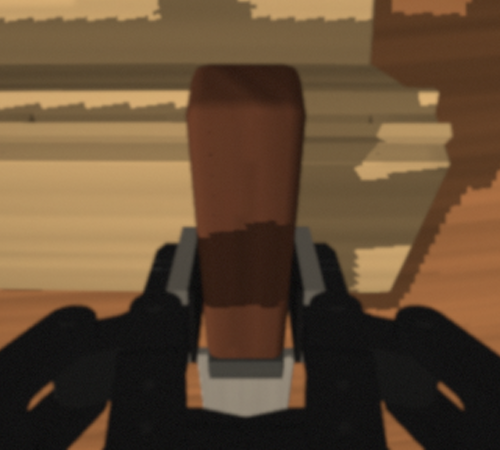

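The butt's top edge has come down to row 262 (predicted 259 at 20°), so the scraper is pivoting in the pads and stands at about 20°. About 9 mm more is needed.

Emit:
servo_tool([
  {"jaw": 1,"x": -0.003,"y": 0,"z": 0.01,"turn": 0},
  {"jaw": 1,"x": -0.007,"y": 0,"z": 0.02,"turn": 0},
  {"jaw": 1,"x": -0.01,"y": 0,"z": 0.028,"turn": 0},
  {"jaw": 1,"x": -0.01,"y": 0,"z": 0.028,"turn": 0},
], grip_force=20)

```text
t: 9.45
position: [0.4969, 0.0817, 0.1065]
ee_rot: [[0.995, -0.102, 0.008], [-0.102, -0.995, -0.001], [0.008, 0.0, -1.0]]
ft_force: [-5.7, -1.4, 20.6]
gripper_width: 0.0252
grasp_force: 52.5
```

```bash
python3 - <<'E'
from h import *
shot('wrist','w6'); s=read_state(); print(s['position'],s['ft_force'])
a=cv2.imread('pics/w5.png').astype(int);b=cv2.imread('pics/w6.png').astype(int)
for n,i in(('w5',a),('w6',b)):
    c=i[:,385:405].mean(1); print(n,[(r,*c[r].astype(int)) for r in range(196,336,8)]); print([(r,*c[r].astype(int)) for r in range(480,560,6)])
E
```

```text
[0.49688272 0.08169014 0.10652399] [-6.35833895 -1.22819717 21.34836788]
w5 [(196, np.int64(64), np.int64(96), np.int64(118)), (204, np.int64(64), np.int64(94), np.int64(117)), (212, np.int64(57), np.int64(85), np.int64(106)), (220, np.int64(18), np.int64(28), np.int64(49)), (228, np.int64(19), np.int64(29), np.int64(50)), (236, np.int64(21), np.int64(32), np.int64(55)), (244, np.int64(23), np.int64(36), np.int64(62)), (252, np.int64(28), np.int64(44), np.int64(75)), (260, np.int64(35), np.int64(54), np.int64(92)), (268, np.int64(36), np.int64(55), np.int64(94)), (276, np.int64(36), np.int64(55), np.int64(93)), (284, np.int64(35), np.int64(54), np.int64(93)), (292, np.int64(35), np.int64(54), np.int64(93)), (300, np.int64(36), np.int64(55), np.int64(93)), (308, np.int64(35), np.int64(54), np.int64(92)), (316, np.int64(34), np.int64(52), np.int64(89)), (324, np.int64(34), np.int64(52), np.int64(89)), (332, np.int64(34), np.int64(52), np.int64(90))]
[(480, np.int64(32), np.int64(49), np.int64(85)), (486, np.int64(32), np.int64(49), np.int64(85)), (492, np.int64(33), np.int64(49), np.in
[... 1461 characters left out ...]
np.int64(31), np.int64(47), np.int64(81)), (486, np.int64(31), np.int64(47), np.int64(82)), (492, np.int64(33), np.int64(47), np.int64(76)), (498, np.int64(56), np.int64(61), np.int64(64)), (504, np.int64(56), np.int64(62), np.int64(65)), (510, np.int64(105), np.int64(120), np.int64(128)), (516, np.int64(113), np.int64(129), np.int64(139)), (522, np.int64(113), np.int64(128), np.int64(138)), (528, np.int64(113), np.int64(129), np.int64(139)), (534, np.int64(112), np.int64(128), np.int64(138)), (540, np.int64(75), np.int64(106), np.int64(149)), (546, np.int64(63), np.int64(105), np.int64(163)), (552, np.int64(54), np.int64(91), np.int64(140)), (558, np.int64(58), np.int64(97), np.int64(150))]
```

Emit:
servo_tool([
  {"jaw": 1,"x": -0.01,"y": 0,"z": -0.06,"turn": 0},
  {"jaw": 1,"x": -0.01,"y": 0,"z": -0.2,"turn": 0},
  {"jaw": 1,"x": -0.01,"y": 0,"z": -0.36,"turn": 0},
  {"jaw": 1,"x": 0.05,"y": 0.01,"z": -0.48,"turn": 0},
  {"jaw": 1,"x": 0.2,"y": 0.03,"z": -0.5,"turn": 0},
  {"jaw": 1,"x": 0.35,"y": 0.05,"z": -0.5,"turn": 0},
  {"jaw": 1,"x": 0.48,"y": 0.055,"z": -0.5,"turn": 0},
  {"jaw": 1,"x": 0.54,"y": 0.055,"z": -0.5,"turn": 0},
])

```text
t: 10.5
position: [0.6536, 0.0485, 0.2502]
ee_rot: [[0.995, -0.103, -0.001], [-0.103, -0.995, 0.0], [-0.001, 0.0, -1.0]]
ft_force: [0.5, 0.9, -1.3]
gripper_width: 0.0252
grasp_force: 47.3
```

Emit:
servo_tool([
  {"jaw": 1,"x": 0,"y": 0,"z": 0,"turn": 0},
  {"jaw": 1,"x": 0,"y": 0,"z": 0.0,"turn": 0},
])

```text
t: 10.75
position: [0.6512, 0.0492, 0.2504]
ee_rot: [[0.995, -0.102, -0.002], [-0.102, -0.995, 0.0], [-0.002, 0.0, -1.0]]
ft_force: [0.5, -0.7, -2.4]
gripper_width: 0.0255
grasp_force: 47.3
```

```bash
python3 - <<'E'
from h import *
s=read_state(); print(s['position'],np.round(s['ee_rot'],4).tolist(),s['ft_force'],s['grasp_force']);shot('wrist','w7'); shot('top','t7')
cv2.imwrite('pics/x.png',0)if 0 else None
a=cv2.imread('pics/w7.png')
t=cv2.resize(viewer.read_camera('scene')[130:250,230:390,::-1],(800,600),interpolation=cv2.INTER_CUBIC)
out=np.zeros((600,800,3),np.uint8); out[:,:440]=a[:,170:610][:, :440]; out[:300,440:]=cv2.resize(t,(360,270),interpolation=cv2.INTER_AREA)[:300] if 0 else 0
cv2.imwrite('pics/w7c.png',a)
E
```

```text
[0.65119698 0.04921996 0.25037605] [[0.9947, -0.1025, -0.002], [-0.1025, -0.9947, 0.0002], [-0.002, 0.0, -1.0]] [ 0.54267614 -0.66756085 -2.38589876] 47.28332698345184
```

View pics/w7c.png

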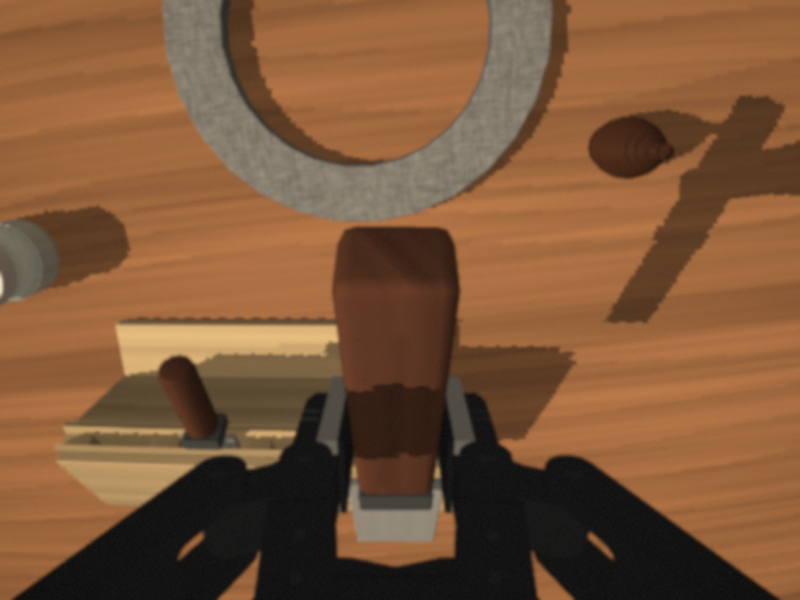

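The blade now points 27–30° down: tip (396,541), shoulder about (396,508), butt edges at rows 230 and 290, and the knife ferrule at (204,437). I'll fit the scraper in the tool frame and compute the pre-insertion pose for each slot.

```bash
cat > plan.py <<'E'
from fit import *
W=ld('w7')
def grasp():
    s=dict(p=np.array([0.65119698,0.04921996,0.25037605]),R=np.array([[0.9947,-0.1025,-0.002],[-0.1025,-0.9947,0.0002],[-0.002,0,-1.]]))
    uv=np.array([[396,230],[396,290],[396,508],[396,541],[356,541],[436,541]])*.64
    def pts(q):
        t=q[2]; u=np.array([np.cos(t),0,-np.sin(t)]); n=np.array([-np.sin(t),0,-np.cos(t)]); o=np.array([q[0],q[3],q[1]]); y=np.array([0,1,0])+u*q[4]
        return np.array([o+u*.115-n*.011,o+u*.115+n*.011,o+n*.011,o-u*.068,o-u*.068-y*.018,o-u*.068+y*.018])
    w=np.array([1,1,.5,1,1,1])[:,None]
    f=lambda q:((proj('w',pts(q)@s['R'].T+s['p'],W)-uv)*w).ravel()
    r=least_squares(lambda q:np.r_[f(q),q[3]*300,q[4]*20],[-.04,.03,.5,0,0]); return r
if __name__=='__main__':
    r=grasp(); q=r.x; print('shoulder in tool x,z',q[:2],'pitch',np.degrees(q[2]),q[3:],r.fun.round(1))
    b=least_squares(res,[.555,.15,-6]).x; o,R=fr(b)
    print('knife pred in w7', proj('w',(R@[.0065,.031,0]+o)[None],W)/.64, 'base edge',b)
    print('base ray', onz('w',np.array([[118,321],[335,322]])*.64,.012,W).round(4).tolist())
E
python3 plan.py
```

```text
shoulder in tool x,z [-0.04858524  0.0323516 ] pitch 26.44288191491116 [0.00072329 0.00258919] [ 0.2 -0.7  0.2  0.5 -0.1 -0.1 -0.2  0.2  2.1  0.1 -2.6  0.1  0.2  0.1]
knife pred in w7 [[203.22513642 435.86520055]] base edge [ 0.54960339  0.15394094 -5.91584643]
base ray [[0.6127, 0.2764, 0.012], [0.5946, 0.1021, 0.012]]
```

```bash
python3 - <<'E'
from plan import *
b=[.5496,.1539,-5.92]; S=ld('s3')
for z in(-.0065,0,.0065):
    o,R=fr(b); P=np.array([[.0065,y,z] for y in(.134,.114,.072,.052,.010,-.010)])@R.T+o; print(z,(proj('w',P,W)/.64).round(0).tolist())
P=np.array([[.0065,y,0] for y in(-.134,-.114,-.072,-.052,-.01,.01,.052,.072,.114,.134)])@R.T+o; print(((proj('s',P,S)-[230,150])*5).round(0)[:,0].tolist())
print('ends scene base',onz('s',np.array([[250,330],[688,370]])/5+[230,150],.006,S).round(4).tolist())
g=cv2.cvtColor(cv2.imread('pics/w7.png'),cv2.COLOR_BGR2GRAY)
for r in(434,437,440,443,446): print(r,g[r,60:330:5].tolist())
im=cv2.cvtColor(cv2.imread('pics/s3c.png'),cv2.COLOR_BGR2GRAY)
for d in(-4,0,4): print(d,[int(im[int(166+d+(x-325)*.087),x]) for x in range(255,730,8)])
E
```

```text
-0.0065 [[59.0, 423.0], [87.0, 424.0], [146.0, 426.0], [175.0, 426.0], [237.0, 427.0], [267.0, 428.0]]
0 [[55.0, 432.0], [83.0, 433.0], [143.0, 434.0], [172.0, 435.0], [235.0, 436.0], [265.0, 437.0]]
0.0065 [[52.0, 440.0], [79.0, 442.0], [140.0, 444.0], [169.0, 444.0], [233.0, 446.0], [264.0, 446.0]]
[263.0, 297.0, 368.0, 401.0, 473.0, 507.0, 579.0, 613.0, 685.0, 720.0]
ends scene base [[0.5863, 0.0167, 0.006], [0.6142, 0.281, 0.006]]
434 [115, 127, 138, 136, 122, 102, 99, 95, 109, 106, 108, 102, 123, 119, 121, 103, 133, 128, 131, 111, 134, 137, 137, 115, 144, 65, 63, 59, 50, 36, 34, 43, 34, 59, 83, 87, 99, 122, 167, 165, 171, 169, 170, 165, 175, 170, 171, 106, 18, 18, 20, 24, 74, 76]
437 [124, 121, 116, 103, 91, 89, 82, 77, 89, 89, 90, 90, 92, 90, 91, 91, 95, 93, 95, 96, 94, 93, 94, 93, 106, 51, 51, 57, 49, 41, 44, 46, 31, 69, 85, 74, 100, 104, 112, 127, 126, 115, 117, 120, 143, 122, 123, 57, 20, 20, 20, 34, 76, 77]
440 [128, 118, 98, 89, 89, 87, 75, 62, 85, 89, 88, 90, 89, 91, 90, 89, 90, 90, 94, 96, 93, 92, 90, 88, 75, 59, 55, 57, 56, 54, 52, 51, 32, 80, 108, 77, 94, 98, 95, 94, 9
[... 683 characters left out ...]
, 130, 113, 114, 93, 82, 92, 96, 92, 103, 120, 129, 136, 138, 138, 117, 119, 115, 112, 115, 116, 115, 106, 112, 123, 130, 142, 143, 149, 147]
0 [128, 117, 119, 125, 127, 120, 101, 102, 99, 100, 103, 105, 102, 102, 107, 116, 121, 125, 117, 99, 94, 98, 94, 96, 95, 93, 92, 104, 118, 119, 121, 114, 98, 96, 65, 57, 63, 67, 69, 98, 105, 114, 119, 122, 119, 98, 94, 93, 90, 91, 89, 87, 86, 91, 112, 118, 133, 146, 149, 148]
4 [125, 113, 113, 119, 123, 119, 105, 105, 108, 112, 102, 96, 101, 99, 115, 122, 117, 121, 112, 100, 97, 103, 106, 98, 94, 92, 97, 106, 124, 125, 121, 110, 110, 103, 57, 43, 48, 56, 66, 115, 106, 119, 123, 125, 109, 92, 88, 91, 96, 97, 98, 96, 94, 90, 108, 121, 141, 161, 151, 149]
```

```bash
cat > go.py <<'E'
import sys
from plan import *
def go(sy,tx,tz=0,y0=.1525,pitch=None):
    q=grasp().x; t=q[2]; tip=np.array([q[0]-.068*np.cos(t),q[3],q[1]+.068*np.sin(t)])
    o,R=fr([.5496,y0,-5.92]); T=R@[tx/1e3,sy/1e3,tz/1e3]+o
    s=read_state(); Rt=np.array(s['ee_rot']); return (Rt.T@(T-(Rt@tip+s['position']))/.3).round(4), T-Rt@tip
if __name__=='__main__':
    for sy in(-93,-31,93):
        for tx in(25,-20): print(sy,tx,*go(sy,tx))
E
python3 go.py
```

```text
-93 25 [6.440e-02 1.000e-04 2.532e-01] [0.67054706 0.04727642 0.17507332]
-93 -20 [-0.0655  0.      0.3283] [0.63178375 0.05129589 0.15257332]
-31 25 [ 0.0645 -0.2065  0.2532] [0.67694172 0.10894576 0.17507332]
-31 -20 [-0.0653 -0.2067  0.3283] [0.63817842 0.11296524 0.15257332]
93 25 [ 0.0649 -0.6199  0.2532] [0.68973105 0.23228445 0.17507332]
93 -20 [-0.065  -0.62    0.3283] [0.65096775 0.23630393 0.15257332]
```

Emit:
servo_tool([
  {"jaw": 1,"x": 0.05,"y": 0,"z": 0.08,"turn": 0},
  {"jaw": 1,"x": 0.065,"y": 0,"z": 0.18,"turn": 0},
  {"jaw": 1,"x": 0.065,"y": 0,"z": 0.24,"turn": 0},
  {"jaw": 1,"x": 0.065,"y": 0,"z": 0.253,"turn": 0},
  {"jaw": 1,"x": 0.065,"y": 0,"z": 0.253,"turn": 0},
  {"jaw": 1,"x": 0.065,"y": 0,"z": 0.253,"turn": 0},
], grip_force=60)

```text
t: 11.65
position: [0.6726, 0.047, 0.1769]
ee_rot: [[0.995, -0.103, 0.003], [-0.103, -0.995, -0.0], [0.003, -0.0, -1.0]]
ft_force: [-0.2, -0.5, -0.6]
gripper_width: 0.0244
grasp_force: 63.3
```

```bash
python3 -c "
from go import *
print(go(-93,25)[0],go(-93,-20)[0],read_state()['position']); shot('wrist','w8'); shot('scene','s8')
im=cv2.imread('pics/s8.png'); s=viewer.read_camera('scene')[:,:,::-1]; cv2.imwrite('pics/s8c.png',cv2.resize(s[130:230,230:363],(800,600),interpolation=cv2.INTER_CUBIC))"
```

```text
[-0.0076  0.      0.0049] [-0.1378 -0.      0.0795] [0.67260155 0.04703413 0.17691695]
```

Emit:
servo_tool([
  {"jaw": 1,"x": -0.008,"y": 0,"z": 0.005,"turn": 0},
  {"jaw": 1,"x": -0.034,"y": 0,"z": 0.02,"turn": 0},
  {"jaw": 1,"x": -0.06,"y": 0,"z": 0.035,"turn": 0},
  {"jaw": 1,"x": -0.08,"y": 0,"z": 0.046,"turn": 0},
  {"jaw": 1,"x": -0.1,"y": 0,"z": 0.058,"turn": 0},
  {"jaw": 1,"x": -0.12,"y": 0,"z": 0.069,"turn": 0},
  {"jaw": 1,"x": -0.12,"y": 0,"z": 0.069,"turn": 0},
])

```text
t: 12.68
position: [0.6351, 0.0508, 0.1539]
ee_rot: [[0.995, -0.102, -0.001], [-0.102, -0.995, 0.0], [-0.001, 0.0, -1.0]]
ft_force: [-0.1, 0.4, -0.9]
gripper_width: 0.0244
grasp_force: 63.3
```

Emit:
servo_tool([
  {"jaw": 1,"x": -0.015,"y": 0,"z": 0.0085,"turn": 0},
  {"jaw": 1,"x": -0.03,"y": 0,"z": 0.017,"turn": 0},
  {"jaw": 1,"x": -0.045,"y": 0,"z": 0.026,"turn": 0},
  {"jaw": 1,"x": -0.055,"y": 0,"z": 0.032,"turn": 0},
  {"jaw": 1,"x": -0.055,"y": 0,"z": 0.032,"turn": 0},
])

```text
t: 13.3
position: [0.619, 0.0525, 0.1445]
ee_rot: [[0.995, -0.103, -0.001], [-0.103, -0.995, 0.0], [-0.001, 0.0, -1.0]]
ft_force: [-0.4, 0.2, -1.5]
gripper_width: 0.0249
grasp_force: 63.3
```

Tip at about x = -35 with no force yet, so I'll go on gently.

Emit:
servo_tool([
  {"jaw": 1,"x": -0.01,"y": 0,"z": 0.0058,"turn": 0},
  {"jaw": 1,"x": -0.02,"y": 0,"z": 0.0115,"turn": 0},
  {"jaw": 1,"x": -0.03,"y": 0,"z": 0.0173,"turn": 0},
  {"jaw": 1,"x": -0.03,"y": 0,"z": 0.0173,"turn": 0},
])

```text
t: 13.8
position: [0.6159, 0.0528, 0.144]
ee_rot: [[0.995, -0.103, 0.014], [-0.103, -0.995, -0.001], [0.014, -0.0, -1.0]]
ft_force: [6.8, -0.8, 4.1]
gripper_width: 0.0247
grasp_force: 64.3
```

The force is exactly axial at a tip depth of about -36 mm, so this slot is jammed. I'll withdraw and try the next one.

Emit:
servo_tool([
  {"jaw": 1,"x": 0.03,"y": 0,"z": -0.0173,"turn": 0},
  {"jaw": 1,"x": 0.07,"y": 0,"z": -0.04,"turn": 0},
  {"jaw": 1,"x": 0.11,"y": 0,"z": -0.063,"turn": 0},
  {"jaw": 1,"x": 0.15,"y": 0,"z": -0.087,"turn": 0},
  {"jaw": 1,"x": 0.19,"y": 0,"z": -0.11,"turn": 0},
  {"jaw": 1,"x": 0.21,"y": 0,"z": -0.125,"turn": 0},
  {"jaw": 1,"x": 0.21,"y": 0,"z": -0.125,"turn": 0},
])

```text
t: 14.68
position: [0.6739, 0.0468, 0.1777]
ee_rot: [[0.995, -0.103, 0.001], [-0.103, -0.995, -0.0], [0.001, -0.0, -1.0]]
ft_force: [0.1, 1.6, -1.9]
gripper_width: 0.0252
grasp_force: 63.5
```

```bash
python3 -c "
from go import *
s=read_state();print(s['position'],np.round(s['ee_rot'],4).tolist(),go(-93,25)[0],go(-31,25)[0])
shot('wrist','w9'); a=cv2.imread('pics/w9.png').astype(int); b=cv2.imread('pics/w7.png').astype(int)
for n,i in(('w7',b),('w9',a)):
    c=i[:,385:405].mean(1).sum(1); print(n,c[220:300:4].astype(int).tolist(),c[480:556:3].astype(int).tolist())
"
```

```text
[0.67387435 0.04675128 0.17767106] [[0.9947, -0.1028, 0.0009], [-0.1028, -0.9947, -0.0], [0.0009, -0.0001, -1.0]] [-0.0115 -0.0004  0.0081] [-0.0114 -0.2071  0.0081]
w7 [361, 340, 149, 119, 121, 117, 117, 119, 121, 125, 130, 138, 143, 147, 154, 168, 183, 195, 200, 196] [170, 170, 172, 172, 167, 162, 190, 197, 199, 204, 326, 404, 406, 405, 404, 405, 404, 404, 402, 401, 385, 343, 336, 329, 332, 315]
w9 [379, 341, 148, 117, 117, 117, 116, 118, 119, 124, 130, 136, 142, 145, 151, 166, 180, 193, 197, 194] [170, 168, 169, 169, 166, 161, 189, 195, 194, 203, 322, 400, 402, 401, 401, 401, 400, 399, 398, 397, 359, 392, 490, 378, 275, 251]
```

The scraper has not shifted in the grip. Next is slot -31.

Emit:
servo_tool([
  {"jaw": 1,"x": 0,"y": -0.08,"z": 0,"turn": 0},
  {"jaw": 1,"x": 0,"y": -0.17,"z": 0,"turn": 0},
  {"jaw": 1,"x": -0.005,"y": -0.207,"z": 0.004,"turn": 0},
  {"jaw": 1,"x": -0.011,"y": -0.207,"z": 0.008,"turn": 0},
  {"jaw": 1,"x": -0.011,"y": -0.207,"z": 0.008,"turn": 0},
])

```text
t: 15.35
position: [0.6757, 0.1086, 0.1742]
ee_rot: [[0.995, -0.103, -0.001], [-0.103, -0.995, -0.001], [-0.001, 0.001, -1.0]]
ft_force: [0.5, -0.0, -2.2]
gripper_width: 0.0249
grasp_force: 63.5
```

Emit:
servo_tool([
  {"jaw": 1,"x": -0.026,"y": 0,"z": 0.015,"turn": 0},
  {"jaw": 1,"x": -0.052,"y": 0,"z": 0.03,"turn": 0},
  {"jaw": 1,"x": -0.075,"y": 0,"z": 0.043,"turn": 0},
  {"jaw": 1,"x": -0.095,"y": 0,"z": 0.055,"turn": 0},
  {"jaw": 1,"x": -0.115,"y": 0,"z": 0.066,"turn": 0},
  {"jaw": 1,"x": -0.13,"y": 0,"z": 0.075,"turn": 0},
  {"jaw": 1,"x": -0.13,"y": 0,"z": 0.075,"turn": 0},
])

```text
t: 16.23
position: [0.6369, 0.1131, 0.1519]
ee_rot: [[0.995, -0.102, -0.001], [-0.102, -0.995, -0.0], [-0.001, 0.0, -1.0]]
ft_force: [0.5, 0.5, -1.6]
gripper_width: 0.0248
grasp_force: 63.5
```

```bash
python3 -c "
from go import *
print(go(-31,-20)[0],go(-31,-50)[0])"
```

```text
[ 0.0042 -0.0001 -0.0024] [-0.0824 -0.0002  0.0477]
```

Tip is at about -21.5 without force. On to about -48.

Emit:
servo_tool([
  {"jaw": 1,"x": -0.015,"y": 0,"z": 0.0087,"turn": 0},
  {"jaw": 1,"x": -0.03,"y": 0,"z": 0.0173,"turn": 0},
  {"jaw": 1,"x": -0.045,"y": 0,"z": 0.026,"turn": 0},
  {"jaw": 1,"x": -0.058,"y": 0,"z": 0.0335,"turn": 0},
  {"jaw": 1,"x": -0.068,"y": 0,"z": 0.0393,"turn": 0},
  {"jaw": 1,"x": -0.068,"y": 0,"z": 0.0393,"turn": 0},
])

```text
t: 16.98
position: [0.6168, 0.1151, 0.1402]
ee_rot: [[0.995, -0.103, -0.0], [-0.103, -0.995, -0.0], [-0.0, 0.0, -1.0]]
ft_force: [0.4, 0.4, -1.0]
gripper_width: 0.0246
grasp_force: 63.5
```

Past -36 with no force (tip about -45): this is the clear slot. Next I push it home.

Emit:
servo_tool([
  {"jaw": 1,"x": -0.012,"y": 0,"z": 0.007,"turn": 0},
  {"jaw": 1,"x": -0.024,"y": 0,"z": 0.014,"turn": 0},
  {"jaw": 1,"x": -0.036,"y": 0,"z": 0.0208,"turn": 0},
  {"jaw": 1,"x": -0.044,"y": 0,"z": 0.0255,"turn": 0},
  {"jaw": 1,"x": -0.044,"y": 0,"z": 0.0255,"turn": 0},
])

```text
t: 17.6
position: [0.6037, 0.1164, 0.1325]
ee_rot: [[0.995, -0.103, -0.0], [-0.103, -0.995, -0.0], [-0.0, 0.0, -1.0]]
ft_force: [-1.0, -0.2, -1.4]
gripper_width: 0.0244
grasp_force: 63.5
```

```bash
python3 -c "
from go import *
print(go(-31,-61.5)[0])"
```

```text
[-0.0042 -0.0003  0.0023]
```

Emit:
servo_tool([
  {"jaw": 1,"x": -0.006,"y": 0,"z": 0.0035,"turn": 0},
  {"jaw": 1,"x": -0.013,"y": 0,"z": 0.0075,"turn": 0},
  {"jaw": 1,"x": -0.02,"y": 0,"z": 0.0115,"turn": 0},
  {"jaw": 1,"x": -0.026,"y": 0,"z": 0.015,"turn": 0},
  {"jaw": 1,"x": -0.026,"y": 0,"z": 0.015,"turn": 0},
])

```text
t: 18.23
position: [0.596, 0.1172, 0.1281]
ee_rot: [[0.995, -0.103, -0.0], [-0.103, -0.995, -0.0], [-0.0, 0.0, -1.0]]
ft_force: [0.2, 0.9, -1.0]
gripper_width: 0.0248
grasp_force: 63.5
```

Emit:
servo_tool([
  {"jaw": 1,"x": -0.006,"y": 0,"z": 0.0035,"turn": 0},
  {"jaw": 1,"x": -0.012,"y": 0,"z": 0.007,"turn": 0},
  {"jaw": 1,"x": -0.018,"y": 0,"z": 0.0105,"turn": 0},
  {"jaw": 1,"x": -0.018,"y": 0,"z": 0.0105,"turn": 0},
])

```text
t: 18.73
position: [0.592, 0.1177, 0.126]
ee_rot: [[0.995, -0.103, 0.003], [-0.103, -0.995, -0.0], [0.003, -0.0, -1.0]]
ft_force: [2.8, -0.5, 0.1]
gripper_width: 0.0248
grasp_force: 63.6
```

Contact is starting. I'll push on until the force is firm.

Emit:
servo_tool([
  {"jaw": 1,"x": -0.006,"y": 0,"z": 0.0035,"turn": 0},
  {"jaw": 1,"x": -0.014,"y": 0,"z": 0.008,"turn": 0},
  {"jaw": 1,"x": -0.022,"y": 0,"z": 0.0127,"turn": 0},
  {"jaw": 1,"x": -0.022,"y": 0,"z": 0.0127,"turn": 0},
])

```text
t: 19.23
position: [0.5915, 0.1178, 0.1264]
ee_rot: [[0.995, -0.102, 0.017], [-0.102, -0.995, -0.001], [0.017, -0.001, -1.0]]
ft_force: [10.8, -2.6, 6.2]
gripper_width: 0.0249
grasp_force: 64.5
```

```bash
python3 -c "
from go import *
s=read_state();print(s['position'],s['ft_force'],s['ft_torque']);shot('wrist','w10');shot('scene','s10')
im=viewer.read_camera('scene')[:,:,::-1]; a=cv2.resize(im[140:240,270:370],(400,400),interpolation=cv2.INTER_CUBIC)
b=cv2.imread('pics/w10.png')[200:600,200:600]; cv2.imwrite('pics/last.png',np.hstack([a,b]))"
```

```text
[0.59150315 0.11778309 0.12639592] [10.76383744 -2.56346506  6.22106102] [-0.39932057 -1.53434378 -0.01500177]
```

View pics/last.png

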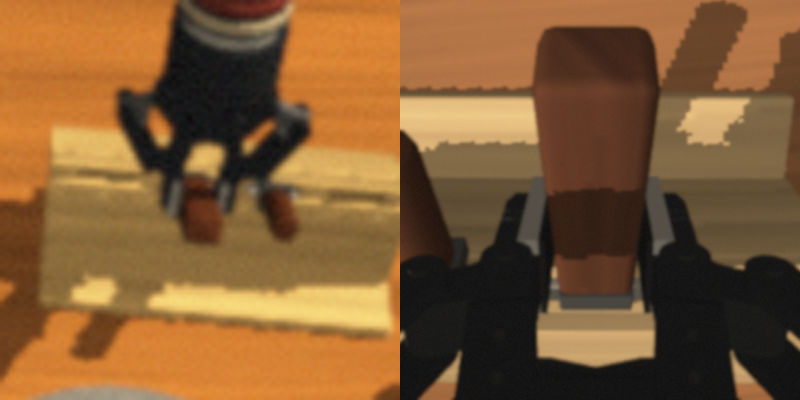

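The scraper sits in the -31 slot between the fingers, with its shoulder against the lips (about 597,305 in the right half) and the blade hidden. The knife is beside it, untouched. One firmer push, then I back the command off and open partly, because the knife is near.

Emit:
servo_tool([
  {"jaw": 1,"x": -0.012,"y": 0,"z": 0.007,"turn": 0},
  {"jaw": 1,"x": -0.024,"y": 0,"z": 0.0139,"turn": 0},
  {"jaw": 1,"x": -0.024,"y": 0,"z": 0.0139,"turn": 0},
])

```text
t: 19.75
position: [0.5911, 0.1179, 0.1269]
ee_rot: [[0.994, -0.102, 0.033], [-0.102, -0.995, -0.002], [0.033, -0.002, -0.999]]
ft_force: [17.0, -4.5, 12.3]
gripper_width: 0.0247
grasp_force: 65.1
```

Emit:
servo_tool([
  {"jaw": 1,"x": 0.02,"y": 0,"z": -0.0115,"turn": 0},
  {"jaw": 1,"x": 0.038,"y": 0,"z": -0.022,"turn": 0},
  {"jaw": 0.55,"x": 0.038,"y": 0,"z": -0.022,"turn": 0},
  {"jaw": 0.55,"x": 0.038,"y": 0,"z": -0.022,"turn": 0},
  {"jaw": 0.55,"x": 0.038,"y": 0,"z": -0.022,"turn": 0},
  {"jaw": 0.55,"x": 0.038,"y": 0,"z": -0.022,"turn": 0},
])

```text
t: 20.5
position: [0.5877, 0.1181, 0.1231]
ee_rot: [[0.995, -0.102, -0.002], [-0.102, -0.995, -0.0], [-0.002, 0.0, -1.0]]
ft_force: [-0.3, 1.1, 0.1]
gripper_width: 0.0386
grasp_force: 0.0
```

Emit:
servo_tool([
  {"jaw": 0.55,"x": 0,"y": 0,"z": -0.04,"turn": 0},
  {"jaw": 0.55,"x": 0,"y": 0,"z": -0.12,"turn": 0},
  {"jaw": 0.55,"x": 0,"y": 0,"z": -0.22,"turn": 0},
  {"jaw": 0.55,"x": 0,"y": 0,"z": -0.34,"turn": 0},
  {"jaw": 0.55,"x": 0.04,"y": 0,"z": -0.42,"turn": 0},
  {"jaw": 0.55,"x": 0.1,"y": 0,"z": -0.45,"turn": 0},
  {"jaw": 0.55,"x": 0.14,"y": 0,"z": -0.46,"turn": 0},
  {"jaw": 0.55,"x": 0.14,"y": 0,"z": -0.46,"turn": 0},
])

```text
t: 21.5
position: [0.6307, 0.1136, 0.2618]
ee_rot: [[0.995, -0.103, -0.0], [-0.103, -0.995, 0.0], [-0.0, -0.0, -1.0]]
ft_force: [0.0, 0.4, -0.2]
gripper_width: 0.0382
grasp_force: 0.0
```

```bash
python3 - <<'E'
from fit import *
shot('wrist','w11'); C=ld('w11'); im=cv2.imread('pics/w11.png')
b=np.array([.5496,.1525,-5.92])
hyp={}
for dx in(0,-.007):
  o,R=fr(b+[dx,0,0])
  for n,y,e in(('scraper',-.031,.1215),('knife',.031,.0785)):
    P=np.array([[.0065,y,.0],[e,y,.0],[.0065,y,.011]])@R.T+o; print(dx,n,(proj('w',P,C)/.64).round(0).tolist())
o,R=fr(b)
# profile up each tool axis: sample grey along a line from mouth to past the butt
for n,y in(('scraper',-.031),('knife',.031)):
    xs=np.arange(-20,140,4)/1e3; uv=(proj('w',np.array([[x,y,0] for x in xs])@R.T+o,C)/.64).astype(int)
    print(n,[(int(x*1e3),*map(int,im[v,u])) for x,(u,v) in zip(xs,uv) if 0<=v<600])
E
```

```text
0 scraper [[396.0, 393.0], [396.0, 266.0], [396.0, 408.0]]
0 knife [[300.0, 392.0], [281.0, 322.0], [298.0, 407.0]]
-0.007 scraper [[397.0, 402.0], [397.0, 280.0], [397.0, 417.0]]
-0.007 knife [[302.0, 402.0], [283.0, 334.0], [300.0, 417.0]]
scraper [(-20, 80, 120, 149), (-16, 90, 136, 167), (-12, 82, 117, 142), (-8, 58, 69, 75), (-4, 57, 63, 66), (0, 56, 62, 65), (4, 45, 50, 56), (8, 33, 46, 74), (12, 31, 45, 81), (16, 30, 47, 81), (20, 31, 47, 82), (24, 31, 48, 82), (28, 29, 45, 81), (32, 33, 48, 83), (36, 31, 48, 81), (40, 31, 48, 82), (44, 31, 48, 82), (48, 32, 48, 83), (52, 31, 48, 82), (56, 31, 48, 83), (60, 29, 46, 81), (64, 31, 48, 83), (68, 31, 48, 82), (72, 30, 47, 82), (76, 32, 47, 82), (80, 31, 47, 81), (84, 30, 46, 80), (88, 33, 50, 86), (92, 31, 49, 84), (96, 32, 49, 84), (100, 33, 49, 85), (104, 31, 49, 85), (108, 34, 51, 88), (112, 33, 51, 88), (116, 36, 54, 90), (120, 35, 53, 91), (124, 27, 40, 68), (128, 22, 34, 58), (132, 18, 30, 51), (136, 42, 71, 113)]
knife [(-20, 61, 69, 74), (-16, 62, 69, 74), (-12, 60, 68, 73), (-8, 54, 60, 64), (-4, 46, 51, 54), (0, 26, 28, 29), (4, 25, 31, 41), (8, 27, 40, 68), (12, 25, 39, 69), (16, 27, 41, 71), (20, 29, 42, 73), (24, 28, 42, 73), (28, 27, 42, 73), (32, 29, 45, 75), (36, 28, 42, 74), (40, 28, 43, 75), (44, 29, 43, 76), (48, 29, 45, 78), (52, 28, 45, 76), (56, 27, 43, 75), (60, 29, 45, 77), (64, 30, 45, 79), (68, 27, 43, 74), (72, 31, 46, 79), (76, 26, 38, 66), (80, 20, 32, 58), (84, 20, 32, 56), (88, 21, 33, 55), (92, 92, 138, 173), (96, 117, 175, 216), (100, 114, 171, 210), (104, 103, 154, 189), (108, 50, 76, 98), (112, 59, 100, 154), (116, 61, 101, 157), (120, 62, 105, 161), (124, 60, 102, 156), (128, 60, 102, 157), (132, 61, 103, 158), (136, 59, 102, 157)]
```

```bash
python3 -c "
from h import *
print(manip.sign_off())"
```

```text
the job is handed in; nothing more can be done
None
```

The scraper is in the clear slot (y = -31 mm), pushed in until it stopped firmly, with its shoulder against the lips as far as the wrist camera shows, then released. The knife and the other things were not moved on purpose, and I handed the job in after about 21.5 s.

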